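# Close the refilled pearl shaker and take off its dust cap

### The arm

A 6-joint arm with a two-finger parallel gripper is mounted at the origin on the work surface. World frame = base frame: x ahead of the robot, y to its left, z up, the work surface at z = 0. Lengths are in m, angles in rad, forces in N, time in s.
With the tool pointing down it reaches from about 0.35 to 0.85 m from the base axis. Payload 8.1 kg.
Tool frame: the origin (TCP) lies on the centre line of the jaws, within the pads' length; the fingertips stand 22 mm ahead of it and the grasp point (between the pads) lies 3 mm ahead of it; z points along the fingers, y is the line along which they close (so a half turn about z gives the same grasp; the last joint's range is limited). The gripper opens to 93 mm and grips with 3 to 60 N. Pads are 15 mm wide; open, the fingers measure 128 mm over their backs; the gripper's body (75 mm by 188 mm) begins 65 mm behind the grasp point.
Start: joints at [-1.421, 0.13, 1.488, -0, 1.523, -0.085], TCP at [0.14, -0.584, 0.241] pointing down, gripper open.
Joint ranges: [-2.96, 2.96], [-0.89, 2.26], [0.02, 2.5], [-1.34, 4.48], [0, 2.73], [-2.66, 2.66]. Speed limits (rad/s): [2.39, 2.39, 2.79, 3.14, 3.14, 3.14].

### API

Orientations are given as a rotation vector (axis times angle).
In Python, from plant import robot, vision, telemetry, order gives the robot as it stands (robot), with the cameras (vision), the readings (telemetry) and the job (order).
- The arm moves only by the tool move_tool, called after "Request:" as name([rows], argument=value, ...), one row to a line, values as JSON. Schema: {"type":"object","properties":{"offsets":{"type":"array","items":{"type":"object","properties":{"aperture":{"type":"number"},"dx":{"type":"number"},"dy":{"type":"number"},"dz":{"type":"number"},"twist":{"type":"number"}},"additionalProperties":false,"required":["aperture"]},"minItems":1,"maxItems":20},"clamp_n":{"type":"number"},"only":{"type":"string"},"quiet":{"type":"boolean"},"lines":{"type":"string"}},"required":["offsets"],"additionalProperties":false}. offsets is a list of rows, 1 to 20 of them, each an object with the fields aperture (the finger opening in m), dx, dy, dz (the shift in shares of the most that a row can go, 1 being 50 mm), twist (a turn about the tool's z in parts of the range, where 1.0 means 2 rad); a field left out counts as zero (the opening has to be given); each row shifts and turns the commanded pose from where the row before left it, along the tool's axes as they then stand; what a row does not reach is not made up. A row lasts 1/10 s, in which the tool goes at most 0.05 m and 0.15 rad, less where a joint would pass 70% of its speed; a pose out of reach is approached as far as the arm can. The fingers move at their own pace and stop on an object; clamp_n is the grip in N (left out, the last holds). Time passes only in rows, so rows that do not move let the fingers close. The tool returns the time, the measured TCP pose, the force, the opening and the grip force at its end. only (a regular expression) keeps the lines of the reply that match it, lines (a string "A,B") keeps lines A to B, and quiet returns only ok. A shift or turn number past 1, either way, is cut back to 1. Input that does not fit is refused with a message, and nothing moves.
- telemetry.read_state(): the state, without advancing time (a new reading comes with each control period).
- vision.read_camera(name): name is "side" or "top"; returns a dict with "image" (400x640x3 uint8, red, green, blue), "fx", "fy", "cx", "cy" (pixels), "dist" ([k1, k2, p1, p2, k3] as OpenCV has them; the pictures are not rectified), "R" (3x3) and "t" (3): a world point X has camera coordinates R X + t. Camera axes: x right, y down, z forward; pixel columns grow to the right and rows downward; lengths in m; the calibration is good to about 2 mm. A picture is of the moment at which its call begins. There is no depth.
- order.close_job(): hands the job in; it is judged then, once.
The state is a dict: "t": time; "q": joint angles; "dq": joint speeds; "joint_torque": joint torques, N m; "tool_pos": TCP position; "orientation": TCP orientation; "force": force on the tool from outside, world axes, zero at the start; "wrist_torque": the same for the moment, N m; "opening": finger opening in m; "gripper_force": force on a finger pad.
Only numpy, scipy, OpenCV 4.12 (cv2) and the standard library are available. Lean on these libraries where they do the work, as an engineer would, in place of code of your own. Each camera call takes 0.05 s, during which the arm holds its last target. There are 200 camera calls.

### The job

The steel sugar-pearl shaker has been refilled and stands open; beside it on the counter its sifter lid stands with the black dust cap still over it. Lower lid and cap together, as one, gently into the mouth of the can until the lid is fully home, then let go of the lid and lift only the dust cap straight off, leaving the lid seated and undisturbed and the can upright where it stood. Finish still holding the cap up in the gripper, well above the top of the shaker, with the other things on the counter left alone.

Things in the scene. Friction and masses are not known exactly. Their poses are not given: they have to be found in the camera images.
- can: Open shaker can, upright, loose: plain round steel, 58 mm outer diameter, 85 mm tall, wall 2.5 mm (mouth 53 mm), no handle, filled with white sugar pearls to 55 mm above its underside, about 0.26 kg. Origin at the centre of its underside, z up its axis; rim at z = 85 mm.
- lid: Steel sifter lid (inner lid), 75 g, stands on its plug, cap on top. Origin: centre of the plug's underside, z up. z 0-12 mm: plug, 41 mm wide at its foot, 49 from z 8, drops freely into the can; z 12-26: knurled collar, 62 mm wide, lands on the can's rim; z 26-44: sifter boss with holes, 48 to 38 mm wide, under the cap. Fully home the origin is 73 mm above the can's, on its axis.
- cap: Black plastic dust cap (outer lid), 28 g: upside-down cup, 56 mm wide, 34 mm tall, wall 2.5 mm, loose over the boss; its rim rests on the lid's collar, which stands out 3 mm beyond it. Nothing locks it: the cap lifts off alone; the lid raised by its collar carries the cap. Origin: centre of its rim (underside), z up; on the lid it is 26 mm above the lid's origin, the top 60 mm.
- full_shaker: Bystander: another shaker of the same make, complete and capped, 62 mm diameter, 133 mm tall. Origin at the centre of its underside.
- ramekin_a: Bystander: glass ramekin, 85 mm diameter, 45 mm tall. Origin at the centre of its underside.
- ramekin_b: Bystander: the other glass ramekin, the same size. Origin at the centre of its underside.
- embosser: Bystander: blue plastic fondant embosser, a stamp standing on its 52 mm round face, 62 mm tall. Origin at the centre of its underside.
- chopstick_rest: Bystander: small bamboo chopstick rest, 60 x 18 x 15 mm, long along its x. Origin at the centre of its underside.
- cake_lifter: Bystander: steel offset cake lifter lying flat, blade 150 x 58 mm towards its +x (x = -5 to 149 mm), black handle towards its -x as far as x = -160 mm, 40 mm high. Origin under the heel of the blade.
- cutter: Bystander: steel ring cutter, 68 mm diameter, 32 mm tall, open at both ends. Origin at the centre of its underside.

How it is judged:
By the outcome, as a careful person would: the job done as asked, in the order asked, and still so for the second after the job is handed in, while the arm keeps its last pose, push and grip.
It also fails if it takes over 58 s, if anything falls off the work surface, if the arm or the gripper's body presses on something with over 40 N, if the wrist force passes 120 N, or if a joint passes its speed limit or range.

## Working session

There is one attempt and no reset: what is moved stays moved. The work goes in short steps, Python scripts to look and compute and a tool call to move; the robot and the scene stay as the last step left them, time stands still between calls to the robot, and variables do not carry over. Pictures are saved under pics/ and viewed, at most 10 in all, crops included, and the job is handed in when it is done.

```bash
mkdir -p pics; ls
```

Run:
```python
from plant import robot, vision, telemetry, order
import cv2,numpy as np
for n in("side","top"):
    c=vision.read_camera(n); cv2.imwrite(f"pics/{n}0.png",c["image"][:,:,::-1])
    print(n,c["fx"],c["cx"],c["cy"],c["dist"],(-np.array(c["R"]).T@np.array(c["t"])).round(3),np.array(c["R"]).round(3).tolist())
s=telemetry.read_state();print(s["t"],s["tool_pos"],s["orientation"],s["force"],s["opening"])
```

```text
pics
plant.py
side 422.2356131689327 320.735950005279 204.61849579127724 [0.0005708 0.        0.        0.        0.       ] [ 0.483 -0.787  0.696] [[0.991, -0.132, 0.004], [-0.079, -0.621, -0.78], [0.105, 0.773, -0.626]]
top 512.3112341365913 329.8152799556415 191.1204737311469 [-0.14587525  0.          0.          0.          0.        ] [0.376 0.007 1.425] [[0.008, -1.0, -0.003], [-0.987, -0.008, -0.163], [0.163, 0.004, -0.987]]
0.1 [ 0.13953461 -0.58305937  0.23968283] [-3.11830430e+00 -3.67742204e-01  8.24365988e-05] [ 0.2183205   0.75079055 -0.54683201] 0.09327698652547092
```

View pics/side0.png

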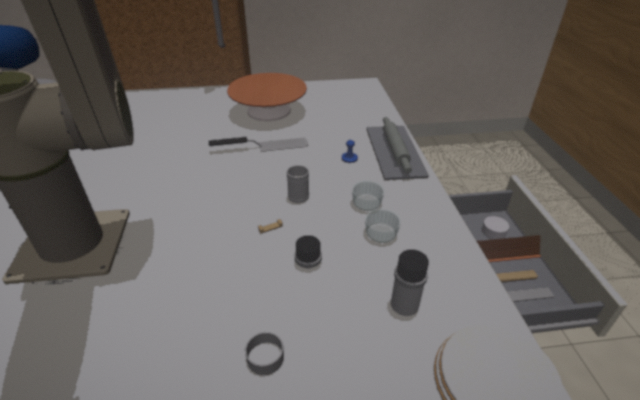

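View pics/top0.png

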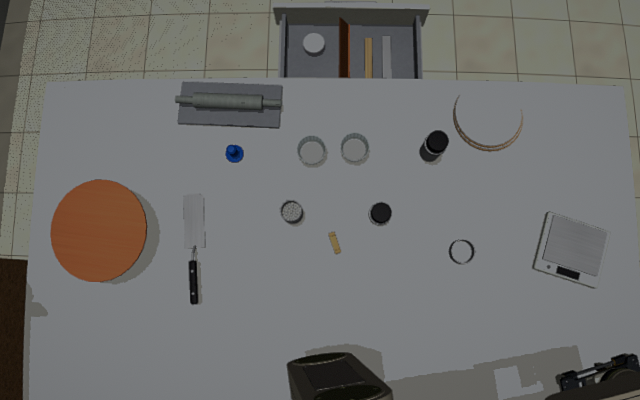

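The side view shows the open can at about (298,183), lid with cap at (308,250) and the full shaker at (408,282). In the top view the can is at (291,211), the cap at (380,213) and the chopstick rest at (335,242). Next I'll look at enlarged crops.

Run:
```python
import cv2,numpy as np
s=cv2.imread("pics/side0.png");t=cv2.imread("pics/top0.png")
def cr(i,x,y):return cv2.resize(i[y-25:y+25,x-33:x+33],None,fx=6,fy=6,interpolation=cv2.INTER_CUBIC)
m=np.vstack([np.hstack([cr(s,298,183),cr(s,308,250)]),np.hstack([cr(t,291,211),cr(t,380,213)])])
cv2.imwrite("pics/crops.png",cv2.convertScaleAbs(m,alpha=1.6))
for n,i,x,y in(("side",s,308,250),("top",t,380,213)):
    g=i[y-25:y+25,x-33:x+33].max(2);
    for th in(25,40,55,70):
        k,l,st,c=cv2.connectedComponentsWithStats((g<th).astype(np.uint8))
        print(n,th,[(st[j]+[x-33,y-25,0,0,0]).tolist() for j in range(1,k) if st[j,4]>60])
```

```text
side 25 []
side 40 []
side 55 [[297, 237, 23, 25, 490]]
side 70 [[296, 236, 24, 27, 551]]
top 25 []
top 40 [[371, 203, 20, 21, 320]]
top 55 [[371, 203, 20, 21, 336]]
top 70 [[371, 202, 21, 23, 359]]
```

View pics/crops.png

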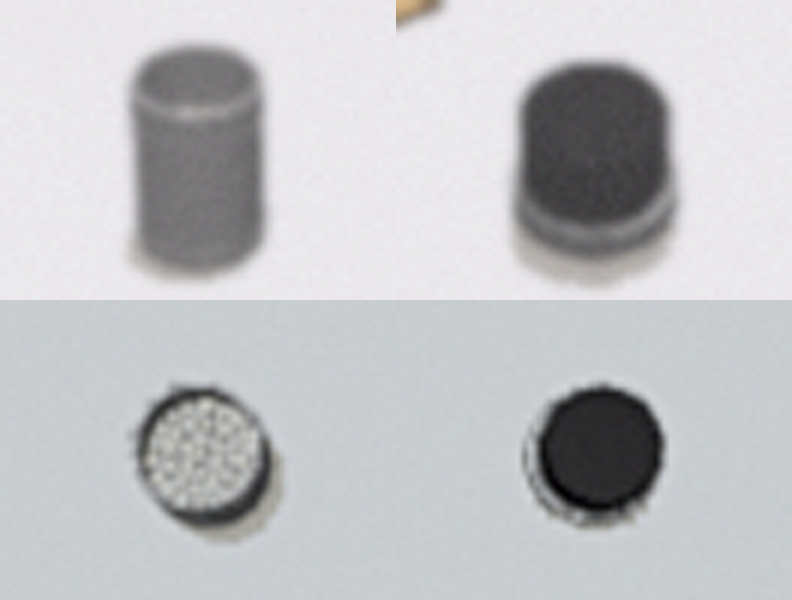

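The crops show the can's rim ellipse and the cap's top disc clearly in both views. I'll triangulate their centres.

Create h.py:
```python
from plant import robot, vision, telemetry, order
import cv2,numpy as np
from scipy.spatial.transform import Rotation as Ro
def cam(n):
    c=vision.read_camera(n);c["K"]=np.array([[c["fx"],0,c["cx"]],[0,c["fy"],c["cy"]],[0,0,1]]);c["R"]=np.array(c["R"]);c["t"]=np.array(c["t"]);c["C"]=-c["R"].T@c["t"];return c
def ray(c,p):
    u=cv2.undistortPoints(np.float64([[p]]),c["K"],np.float64(c["dist"]))[0,0]
    d=c["R"].T@np.array([*u,1]);return d/np.linalg.norm(d)
def plane(c,p,z):
    d=ray(c,p);return c["C"]+d*(z-c["C"][2])/d[2]
def tri(a,p,b,q):
    d,e=ray(a,p),ray(b,q);s=np.linalg.lstsq(np.c_[d,-e],b["C"]-a["C"],rcond=None)[0]
    P,Q=a["C"]+d*s[0],b["C"]+e*s[1];return (P+Q)/2,np.linalg.norm(P-Q)
def proj(c,X):
    return cv2.projectPoints(np.float64(X).reshape(-1,3),cv2.Rodrigues(c["R"])[0],c["t"],c["K"],np.float64(c["dist"]))[0][:,0]
```

Run:
```python
from h import *
S,T=cam("side"),cam("top")
f=lambda x,y,u,v:(x-33+u/6-.42,y-25+v/6-.42)
for name,ps,w,top,pt,z in(("can",(298,183),132,44,f(291,211,200,148),.085),("cap",(308,250),148,60,f(380,213,206,146),.06)):
    u=198
    el=-ray(S,f(*ps,u,top+w*.33))[2]
    q=f(*ps,u,top+w*el/2)
    X,g=tri(S,q,T,pt)
    print(name,"el",el.round(2),"side px",q,"tri",X.round(4),"gap",g.round(4),"side",plane(S,q,z).round(4),"top",plane(T,pt,z).round(4))
    for c,p in((S,q),(T,pt)):
        Y=plane(c,p,z); d=np.linalg.norm(Y-c["C"]); print("  diam mm",w/6*d/c["fx"]*1e3 if c is S else 0)
# can base, side: lowest point; rest & neighbours, top view on plane
for n,p,z in(("rest",(335,242),.015),("full",(436,142),.133),("ramA",(312,151),.045),("ramB",(355,148),.045),("cut",(462,251),.032)): print(n,plane(T,p,z).round(3))
s=telemetry.read_state();R=Ro.from_rotvec(s["orientation"]).as_matrix();print(s["tool_pos"],R.round(3))
```

```text
can el 0.56 side px (297.58, np.float64(171.11724341875887)) tri [0.5451 0.1144 0.0821] gap 0.0005 side [0.5451 0.1102 0.085 ] top [0.5445 0.1142 0.085 ]
  diam mm 56.68110257327334
  diam mm 0
cap el 0.69 side px (307.58, np.float64(243.13331369326468)) tri [ 0.5452 -0.1261  0.0557] gap 0.0008 side [ 0.5444 -0.1306  0.06  ] top [ 0.5451 -0.1256  0.06  ]
  diam mm 53.546771587450436
  diam mm 0
rest [ 0.466 -0.003  0.015]
full [ 0.721 -0.265  0.133]
ramA [0.715 0.062 0.045]
ramB [ 0.725 -0.057  0.045]
cut [ 0.442 -0.351  0.032]
[ 0.13955775 -0.58323049  0.2399855 ] [[ 0.973  0.233 -0.   ]
 [ 0.233 -0.973  0.001]
 [ 0.    -0.001 -1.   ]]
```

Triangulated heights are 82 mm for the rim and 56 mm for the cap top. That's within calibration error of the stated 85 and 60, and the widths agree. I'll move over the lid and square the tool to the world axes.

Careful with the scale: shifts go in shares of 50 mm and turns go in shares of 2 rad. That gives: 0.0313 m is 0.626, -0.0218 m is -0.436, 0.1175 rad is 0.0588.

Request:
move_tool([
  {"aperture": 0.093, "dx": 0.626, "dy": -0.436},
  {"aperture": 0.093, "dx": 0.626, "dy": -0.436},
  {"aperture": 0.093, "dx": 0.626, "dy": -0.436},
  {"aperture": 0.093, "dx": 0.626, "dy": -0.436},
  {"aperture": 0.093, "dx": 0.626, "dy": -0.436},
  {"aperture": 0.093, "dx": 0.626, "dy": -0.436},
  {"aperture": 0.093, "dx": 0.626, "dy": -0.436},
  {"aperture": 0.093, "dx": 0.626, "dy": -0.436},
  {"aperture": 0.093, "dx": 0.626, "dy": -0.436},
  {"aperture": 0.093, "dx": 0.626, "dy": -0.436},
  {"aperture": 0.093, "dx": 0.626, "dy": -0.436},
  {"aperture": 0.093, "dx": 0.626, "dy": -0.436},
  {"aperture": 0.093, "dx": 0.626, "dy": -0.436},
  {"aperture": 0.093, "dx": 0.626, "dy": -0.436},
  {"aperture": 0.093, "dx": 0.626, "dy": -0.436},
  {"aperture": 0.093, "dx": 0.626, "dy": -0.436},
  {"aperture": 0.093, "twist": 0.0588},
  {"aperture": 0.093, "twist": 0.0588},
  {"aperture": 0.093},
], clamp_n=15)

```text
t: 2.1
tool_pos: [0.5456, -0.1273, 0.2403]
orientation: [-3.141, 0.002, 0.001]
force: [0.6, 0.2, 0.9]
opening: 0.0928
gripper_force: 0.0
```

To row units: 0.03 m is 0.6, 0.02 m is 0.4.

Request:
move_tool([
  {"aperture": 0.093, "dz": 0.6},
  {"aperture": 0.093, "dz": 0.6},
  {"aperture": 0.093, "dz": 0.6},
  {"aperture": 0.093, "dz": 0.6},
  {"aperture": 0.093, "dz": 0.6},
  {"aperture": 0.093, "dz": 0.4},
  {"aperture": 0.093, "dz": 0.4},
  {"aperture": 0.093, "dz": 0.32},
  {"aperture": 0.093},
  {"aperture": 0.093},
], clamp_n=15)

```text
t: 3.1
tool_pos: [0.5455, -0.1279, 0.0349]
orientation: [-3.141, -0.001, 0.0]
force: [0.2, -0.2, 0.3]
opening: 0.0929
gripper_force: 0.0
```

Request:
move_tool([
  {"aperture": 0.075},
  {"aperture": 0.07},
  {"aperture": 0.066},
  {"aperture": 0.064},
  {"aperture": 0.062},
  {"aperture": 0.06},
  {"aperture": 0.055},
  {"aperture": 0.05},
  {"aperture": 0.05},
], clamp_n=15)

```text
t: 4.0
tool_pos: [0.5457, -0.1277, 0.0348]
orientation: [-3.142, 0.0, -0.0]
force: [-0.5, 0.8, 3.3]
opening: 0.0618
gripper_force: 15.0
```

The collar is gripped, with the opening at 61.8 mm. Next I'll lift and take a look.

To row units: -0.025 m is -0.5, -0.02 m is -0.4.

Request:
move_tool([
  {"aperture": 0.05, "dz": -0.1},
  {"aperture": 0.05, "dz": -0.2},
  {"aperture": 0.05, "dz": -0.4},
  {"aperture": 0.05, "dz": -0.5},
  {"aperture": 0.05, "dz": -0.5},
  {"aperture": 0.05, "dz": -0.5},
  {"aperture": 0.05, "dz": -0.3},
  {"aperture": 0.05, "dz": -0.1},
  {"aperture": 0.05},
  {"aperture": 0.05},
], clamp_n=25)

```text
t: 5.0
tool_pos: [0.5448, -0.1276, 0.1633]
orientation: [-3.141, 0.0, 0.003]
force: [0.6, 0.3, -1.0]
opening: 0.0615
gripper_force: 25.0
```

Run:
```python
from h import *
S=cam("side");i=S["image"][:,:,::-1]
s=telemetry.read_state();x,y=proj(S,s["tool_pos"])[0].astype(int);print(x,y)
cv2.imwrite("pics/lift.png",i)
m=cv2.convertScaleAbs(cv2.resize(i[y-45:y+45,x-60:x+60],None,fx=6,fy=6,interpolation=cv2.INTER_CUBIC),alpha=1.6)
cv2.imwrite("pics/liftc.png",m)
```

```text
306 205
```

View pics/liftc.png

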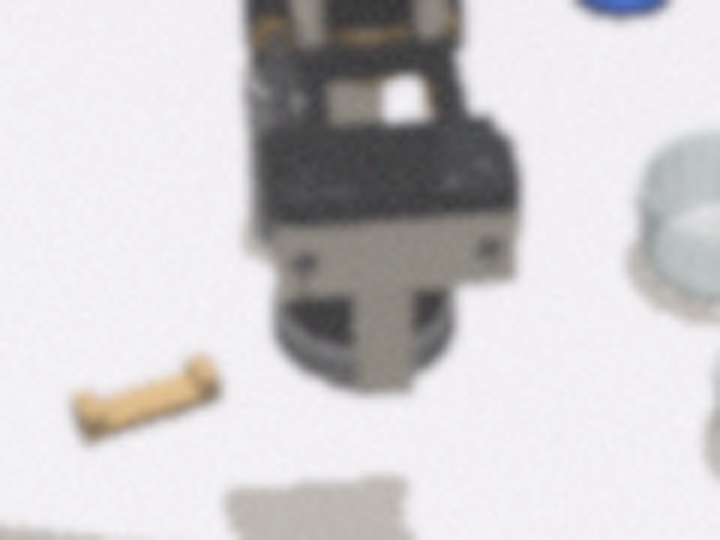

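The view shows the collar spanning u≈275–455 in the crop, level and centred about u=365. That agrees with the finger once parallax is allowed for, and the cap is still in place. I'll carry it over the can.

To row units: -0.025 m is -0.5, -0.02 m is -0.4.

Request:
move_tool([
  {"aperture": 0.05, "dy": -0.2},
  {"aperture": 0.05, "dy": -0.4},
  {"aperture": 0.05, "dy": -0.5},
  {"aperture": 0.05, "dy": -0.5},
  {"aperture": 0.05, "dy": -0.5},
  {"aperture": 0.05, "dy": -0.5},
  {"aperture": 0.05, "dy": -0.5},
  {"aperture": 0.05, "dy": -0.5},
  {"aperture": 0.05, "dy": -0.5},
  {"aperture": 0.05, "dy": -0.4},
  {"aperture": 0.05, "dy": -0.2},
  {"aperture": 0.05, "dy": -0.1},
  {"aperture": 0.05, "dz": 0.24},
  {"aperture": 0.05, "dz": 0.24},
  {"aperture": 0.05},
  {"aperture": 0.05},
  {"aperture": 0.05},
], clamp_n=25)

```text
t: 6.75
tool_pos: [0.5457, 0.1117, 0.1408]
orientation: [3.142, -0.002, 0.0]
force: [0.5, 0.4, -1.5]
opening: 0.0615
gripper_force: 25.0
```

Run:
```python
from h import *
S=cam("side");i=S["image"][:,:,::-1]
s=telemetry.read_state();p=np.array(s["tool_pos"]);print(p,s["force"])
x,y=proj(S,p)[0].astype(int);y+=10;x0,y0=x-50,y-38
m=cv2.convertScaleAbs(cv2.resize(i[y0:y0+76,x0:x0+100],None,fx=8,fy=8,interpolation=cv2.INTER_CUBIC)[:600],alpha=1.6)
cv2.imwrite("pics/hover.png",m)
L=p-[0,0,.0348]; f=lambda X:((proj(S,X)-[x0,y0]+.44)*8).round(1)
c=np.array([p[0],.1125,0]) 
e=lambda C,r:C+r*np.array([[1,0,0],[-1,0,0],[0,-1,0],[0,1,0]])
print(x0,y0,"collar mid",f(e(L+[0,0,.019],.031)).tolist(),"canrim",f(e(c+[0,0,.085],.029)).tolist(),"base",f(e(c,.029)).tolist())
print("px/m x",f([c,c+[.01,0,0],c+[0,.01,0]]).tolist())
```

```text
[0.54592648 0.11182445 0.14103392] [ 0.51354225  0.4758782  -1.07030226]
247 124 collar mid [[504.8, 264.3], [307.6, 277.7], [415.5, 325.1], [397.8, 219.3]] canrim [[499.9, 370.0], [319.8, 382.8], [418.4, 427.9], [402.1, 326.9]] base [[503.2, 579.2], [331.6, 592.5], [425.7, 639.1], [409.9, 534.6]]
px/m x [[417.6, 585.8], [447.2, 583.5], [414.9, 567.9]]
```

View pics/hover.png

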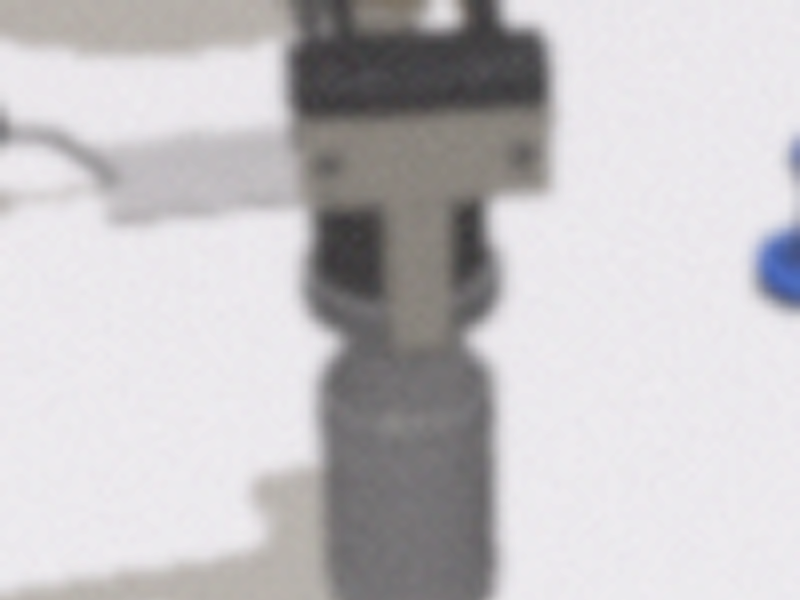

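The collar spans u 304–500 and the can rim 322–492, so the relative x error is about 0.4 mm. Now a gentle, stepped descent.

To row units: 0.006 m is 0.12, 0.002 m is 0.04.

Request:
move_tool([
  {"aperture": 0.05, "dx": 0.008, "dy": -0.016},
  {"aperture": 0.05, "dz": 0.12},
  {"aperture": 0.05, "dz": 0.12},
  {"aperture": 0.05, "dz": 0.1},
  {"aperture": 0.05, "dz": 0.04},
  {"aperture": 0.05, "dz": 0.04},
  {"aperture": 0.05, "dz": 0.04},
  {"aperture": 0.05},
  {"aperture": 0.05},
])

```text
t: 7.7
tool_pos: [0.5461, 0.113, 0.1178]
orientation: [-3.142, 0.0, -0.0]
force: [0.3, -0.2, -0.8]
opening: 0.0615
gripper_force: 25.0
```

Request:
move_tool([
  {"aperture": 0.05, "dz": 0.04},
  {"aperture": 0.05, "dz": 0.04},
  {"aperture": 0.05, "dz": 0.04},
  {"aperture": 0.05},
  {"aperture": 0.05},
])

```text
t: 8.2
tool_pos: [0.5458, 0.1131, 0.1114]
orientation: [-3.142, 0.0, 0.001]
force: [-0.2, 0.7, -1.5]
opening: 0.0613
gripper_force: 25.0
```

To row units: 0.001 m is 0.02, 0.0005 m is 0.01.

Request:
move_tool([
  {"aperture": 0.05, "dz": 0.02},
  {"aperture": 0.05, "dz": 0.02},
  {"aperture": 0.05, "dz": 0.01},
  {"aperture": 0.05},
  {"aperture": 0.05},
])

```text
t: 8.7
tool_pos: [0.5459, 0.113, 0.1091]
orientation: [3.142, -0.0, -0.0]
force: [0.1, 0.8, -1.0]
opening: 0.0615
gripper_force: 25.0
```

Request:
move_tool([
  {"aperture": 0.05, "dz": 0.01},
  {"aperture": 0.05, "dz": 0.01},
  {"aperture": 0.05},
  {"aperture": 0.05},
])

```text
t: 9.1
tool_pos: [0.5461, 0.1132, 0.1084]
orientation: [-3.141, 0.0, -0.001]
force: [-1.2, 2.6, 1.6]
opening: 0.0615
gripper_force: 25.0
```

Request:
move_tool([
  {"aperture": 0.05, "dz": 0.01},
  {"aperture": 0.05},
  {"aperture": 0.05},
])

```text
t: 9.4
tool_pos: [0.5463, 0.1134, 0.1082]
orientation: [-3.141, 0.0, -0.001]
force: [-2.1, 3.8, 5.4]
opening: 0.0615
gripper_force: 25.0
```

Contact has begun, with some side load. I'll ease the tool the way it's being pushed and press lightly.

To row units: -0.0007 m is -0.014, -0.0003 m is -0.006.

Request:
move_tool([
  {"aperture": 0.05, "dx": -0.006, "dy": -0.014},
  {"aperture": 0.05},
  {"aperture": 0.05},
])

```text
t: 9.7
tool_pos: [0.5459, 0.1139, 0.1079]
orientation: [-3.141, 0.0, -0.001]
force: [-0.8, 4.0, 5.1]
opening: 0.061
gripper_force: 25.0
```

Request:
move_tool([
  {"aperture": 0.05, "dx": -0.004, "dy": -0.01, "dz": 0.008},
  {"aperture": 0.05},
  {"aperture": 0.05},
])

```text
t: 10.0
tool_pos: [0.5458, 0.1141, 0.1078]
orientation: [3.141, -0.0, 0.001]
force: [-2.0, 3.0, 8.2]
opening: 0.0617
gripper_force: 25.0
```

Request:
move_tool([
  {"aperture": 0.05},
  {"aperture": 0.05},
], clamp_n=5)

```text
t: 10.2
tool_pos: [0.5459, 0.114, 0.1076]
orientation: [3.141, -0.0, 0.001]
force: [-1.2, 1.4, 5.7]
opening: 0.0618
gripper_force: 5.0
```

Request:
move_tool([
  {"aperture": 0.063},
  {"aperture": 0.065},
  {"aperture": 0.068},
  {"aperture": 0.072},
  {"aperture": 0.08},
  {"aperture": 0.09},
  {"aperture": 0.093},
  {"aperture": 0.093},
])

```text
t: 11.0
tool_pos: [0.5455, 0.1142, 0.1073]
orientation: [-3.142, 0.0, -0.0]
force: [0.5, -0.2, 0.0]
opening: 0.0924
gripper_force: 0.0
```

Run:
```python
from h import *
S=cam("side");i=S["image"][:,:,::-1]
s=telemetry.read_state();p=np.array(s["tool_pos"]);print(p,s["force"])
x0,y0=247,124
cv2.imwrite("pics/rel.png",cv2.convertScaleAbs(cv2.resize(i[y0:y0+75,x0:x0+100],None,fx=8,fy=8,interpolation=cv2.INTER_CUBIC),alpha=1.6))
f=lambda X:((proj(S,X)-[x0,y0]+.44)*8).round(1)
e=lambda C,r:C+r*np.array([[1,0,0],[-1,0,0],[0,-1,0],[0,1,0]])
c=np.array([p[0],.113,0]);print(f(e(c+[0,0,.099],.031)).tolist(),f(e(c+[0,0,.085],.031)).tolist())
```

```text
[0.54549011 0.11419483 0.10727635] [ 0.12519013 -0.96979264 -0.05491058]
[[504.0, 332.3], [310.0, 345.9], [416.2, 393.9], [398.8, 286.7]] [[504.5, 368.8], [312.1, 382.4], [417.4, 430.7], [400.1, 322.8]]
```

View pics/rel.png

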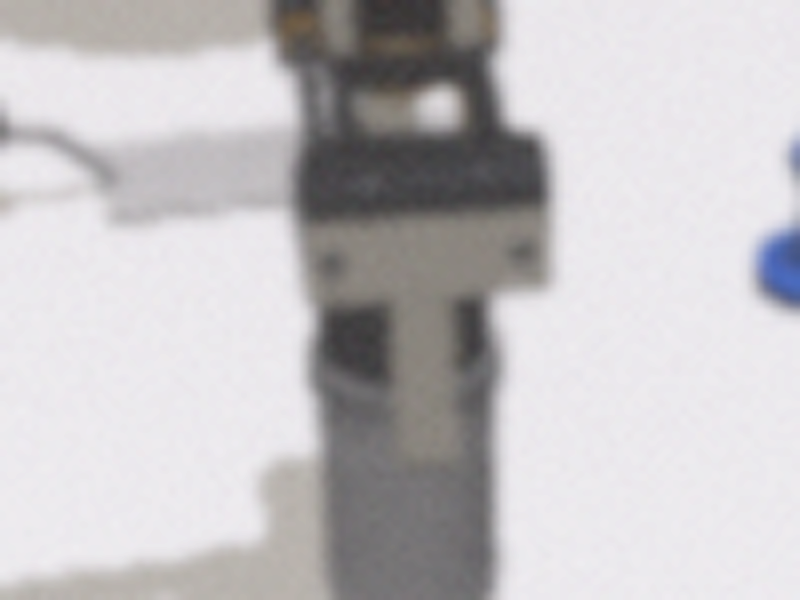

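The collar looks level on the rim, at u 312–500 and v about 345–395 as predicted for fully home. I'll back up to check without the fingers in the way.

To row units: -0.03 m is -0.6, -0.025 m is -0.5.

Request:
move_tool([
  {"aperture": 0.093, "dz": -0.2},
  {"aperture": 0.093, "dz": -0.5},
  {"aperture": 0.093, "dz": -0.6},
  {"aperture": 0.093, "dz": -0.6},
  {"aperture": 0.093, "dz": -0.2},
  {"aperture": 0.093},
])

```text
t: 11.65
tool_pos: [0.5468, 0.1144, 0.2146]
orientation: [-3.141, 0.0, -0.007]
force: [0.8, -1.0, -0.3]
opening: 0.0929
gripper_force: 0.0
```

Run:
```python
from h import *
S=cam("side");i=S["image"][:,:,::-1]
s=telemetry.read_state();p=np.array(s["tool_pos"]);print(p,s["force"])
x0,y0=247,124
cv2.imwrite("pics/seat.png",cv2.convertScaleAbs(cv2.resize(i[y0:y0+75,x0:x0+100],None,fx=8,fy=8,interpolation=cv2.INTER_CUBIC),alpha=1.6))
f=lambda X:((proj(S,X)-[x0,y0]+.44)*8).round(0)
e=lambda C,r:C+r*np.array([[1,0,0],[-1,0,0],[0,-1,0],[0,1,0]])
for y in(.113,):
  c=np.array([.5455,y,0])
  for z,r in((.133,.028),(.099,.031),(.085,.031)):print(z,f(e(c+[0,0,z],r)).tolist())
```

```text
[0.54578074 0.11425839 0.21251207] [0.15841759 0.12748594 0.65736352]
0.133 [[493.0, 242.0], [314.0, 254.0], [412.0, 296.0], [396.0, 201.0]]
0.099 [[504.0, 332.0], [310.0, 346.0], [416.0, 394.0], [399.0, 287.0]]
0.085 [[505.0, 369.0], [312.0, 382.0], [417.0, 431.0], [400.0, 323.0]]
```

View pics/seat.png

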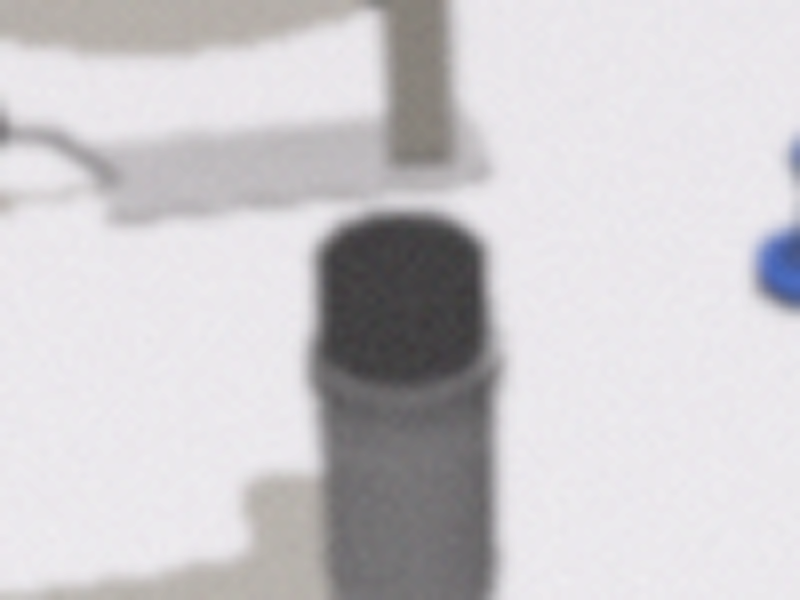

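The lid sits level and coaxial, with the cap still on. Now I'll grip the cap alone, fingertips about 8 mm above the collar.

To row units: 0.025 m is 0.5, 0.02 m is 0.4.

Request:
move_tool([
  {"aperture": 0.093, "dz": 0.4},
  {"aperture": 0.093, "dz": 0.5},
  {"aperture": 0.093, "dz": 0.4},
  {"aperture": 0.093, "dz": 0.2},
  {"aperture": 0.093, "dz": 0.16},
  {"aperture": 0.093},
  {"aperture": 0.093},
], clamp_n=6)

```text
t: 12.4
tool_pos: [0.5458, 0.1142, 0.1297]
orientation: [-3.142, 0.0, -0.001]
force: [0.5, 0.5, -0.4]
opening: 0.0928
gripper_force: 0.0
```

Request:
move_tool([
  {"aperture": 0.075},
  {"aperture": 0.07},
  {"aperture": 0.065},
  {"aperture": 0.062},
  {"aperture": 0.06},
  {"aperture": 0.058},
  {"aperture": 0.057},
  {"aperture": 0.056},
  {"aperture": 0.055},
  {"aperture": 0.05},
  {"aperture": 0.05},
  {"aperture": 0.05},
], clamp_n=6)

```text
t: 13.6
tool_pos: [0.5454, 0.1142, 0.1292]
orientation: [-3.142, 0.0, 0.0]
force: [0.2, -0.4, -0.1]
opening: 0.0553
gripper_force: 5.9
```

To row units: -0.02 m is -0.4, -0.015 m is -0.3.

Request:
move_tool([
  {"aperture": 0.05, "dz": -0.04},
  {"aperture": 0.05, "dz": -0.06},
  {"aperture": 0.05, "dz": -0.08},
  {"aperture": 0.05, "dz": -0.08},
  {"aperture": 0.05, "dz": -0.1},
  {"aperture": 0.05, "dz": -0.12},
  {"aperture": 0.05, "dz": -0.2},
  {"aperture": 0.05, "dz": -0.3},
  {"aperture": 0.05, "dz": -0.4},
  {"aperture": 0.05, "dz": -0.4},
  {"aperture": 0.05, "dz": -0.4},
  {"aperture": 0.05, "dz": -0.3},
  {"aperture": 0.05, "dz": -0.12},
  {"aperture": 0.05},
  {"aperture": 0.05},
  {"aperture": 0.05},
], clamp_n=8)

```text
t: 15.2
tool_pos: [0.5449, 0.1141, 0.2579]
orientation: [3.141, -0.0, -0.003]
force: [0.7, 0.1, -0.6]
opening: 0.0552
gripper_force: 7.9
```

Run:
```python
from h import *
S=cam("side");i=S["image"][:,:,::-1]
x0,y0=247,84
cv2.imwrite("pics/fin.png",cv2.convertScaleAbs(cv2.resize(i[y0:y0+120,x0:x0+120],None,fx=5,fy=5,interpolation=cv2.INTER_CUBIC),alpha=1.6))
```

```text
(no output)
```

View pics/fin.png

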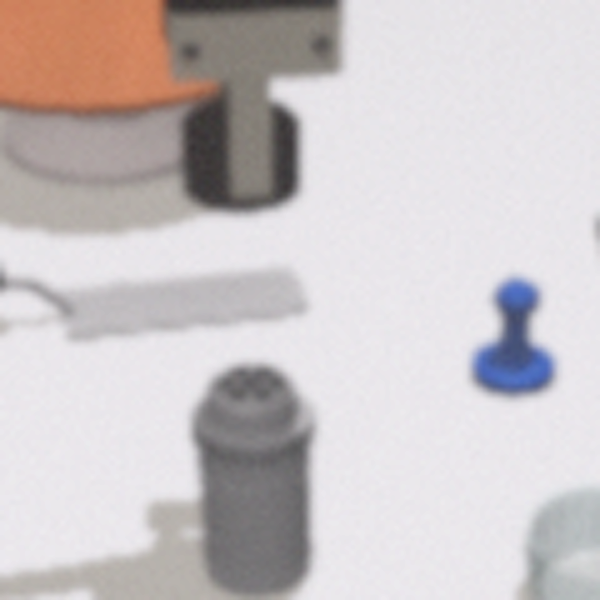

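The cap hangs in the gripper at about (242,150). The lid sits level on the upright can at about (253,400), and the other things are untouched. I'll hand in.

```bash
python3 -c "
from plant import robot, vision, telemetry, order
print(order.close_job())"
```

```text
the job is handed in; nothing more can be done
None
```

The job is handed in: by the last picture, the lid is seated level on the upright can, the gripper holds the cap about 130 mm above its seat, and nothing else in view was moved.

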